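Find and tag the softest stamping cushion

TASK

Press down on the three sprung stamping cushions with shut fingertips, one after another from the robot's left (+y) to its right, making each sink visibly, to feel which is the softest; then push the orange tag on that cushion's stand fully down. Only press: leave the tags of the two firmer cushions up, lift, tip or shove none of the stands or cushions, leave everything else on the table where it is, and finish with the hand clear.

Things in the scene. Friction and masses are not known exactly. Their poses are not given: they have to be found in the camera images.
- stand_left: The left one (seen from the robot) of three look-alike stamping stands, loose on the table: a heavy (1.6 kg) grey base plate 140 mm (x) by 100 mm (y), its top 20 mm above the table, with a round blue-topped sprung cushion on its near half and an orange tag in a black guide on its far half. Origin: centre of the underside; own x runs from the cushion towards the tag, z up.
- cushion_left_top (a point): Centre of the flat top of the left cushion at rest: a disc 58 mm across, 59 mm above the table, 30 mm from the stand's origin along -x of the stand. The point is fixed to the stand and does not sink with the cushion. The cushion sinks straight down, up to 14 mm: it gives from about 0.5 N on, at 180, 430 or 900 N/m, and springs back when released.
- socket_left (a point): Floor of the socket under the left cushion, 20 mm above the table, 30 mm from the stand's origin along -x. A loose spring insert (0.3 kg: disc, coil and cushion) sits in it, 6 mm deep. The three inserts (insert_1 to insert_3, with joints spring_1 to spring_3, where rules are given) look alike, are dealt afresh to the stands at every start, and their poses are not given.
- tag_left (a joint): How far the tag of the left stand is pushed down, m: 0 as found (up), 0.016 fully down at its stop. Friction of about 2.5 N, no spring: it stays where it is left.
- tag_left_top (a point): Centre of the flat top of the orange tag of the left stand: a cap 24 mm (x) by 32 mm (y), 72 mm above the table when up and 56 mm when fully down (its black guide block, 22 by 34 mm, ends 44 mm above the table), 45 mm from the stand's origin along +x of the stand. Moves down with the tag.
- stand_middle: The middle one (seen from the robot) of three look-alike stamping stands, loose on the table: a heavy (1.6 kg) grey base plate 140 mm (x) by 100 mm (y), its top 20 mm above the table, with a round blue-topped sprung cushion on its near half and an orange tag in a black guide on its far half. Origin: centre of the underside; own x runs from the cushion towards the tag, z up.
- cushion_middle_top (a point): Centre of the flat top of the middle cushion at rest: a disc 58 mm across, 59 mm above the table, 30 mm from the stand's origin along -x of the stand. The point is fixed to the stand and does not sink with the cushion. The cushion sinks straight down, up to 14 mm: it gives from about 0.5 N on, at 180, 430 or 900 N/m, and springs back when released.
- socket_middle (a point): Floor of the socket under the middle cushion, 20 mm above the table, 30 mm from the stand's origin along -x. A loose spring insert (0.3 kg: disc, coil and cushion) sits in it, 6 mm deep. The three inserts (insert_1 to insert_3, with joints spring_1 to spring_3, where rules are given) look alike, are dealt afresh to the stands at every start, and their poses are not given.
- tag_middle (a joint): How far the tag of the middle stand is pushed down, m: 0 as found (up), 0.016 fully down at its stop. Friction of about 2.5 N, no spring: it stays where it is left.
- tag_middle_top (a point): Centre of the flat top of the orange tag of the middle stand: a cap 24 mm (x) by 32 mm (y), 72 mm above the table when up and 56 mm when fully down (its black guide block, 22 by 34 mm, ends 44 mm above the table), 45 mm from the stand's origin along +x of the stand. Moves down with the tag.
- stand_right: The right one (seen from the robot) of three look-alike stamping stands, loose on the table: a heavy (1.6 kg) grey base plate 140 mm (x) by 100 mm (y), its top 20 mm above the table, with a round blue-topped sprung cushion on its near half and an orange tag in a black guide on its far half. Origin: centre of the underside; own x runs from the cushion towards the tag, z up.
- cushion_right_top (a point): Centre of the flat top of the right cushion at rest: a disc 58 mm across, 59 mm above the table, 30 mm from the stand's origin along -x of the stand. The point is fixed to the stand and does not sink with the cushion. The cushion sinks straight down, up to 14 mm: it gives from about 0.5 N on, at 180, 430 or 900 N/m, and springs back when released.
- socket_right (a point): Floor of the socket under the right cushion, 20 mm above the table, 30 mm from the stand's origin along -x. A loose spring insert (0.3 kg: disc, coil and cushion) sits in it, 6 mm deep. The three inserts (insert_1 to insert_3, with joints spring_1 to spring_3, where rules are given) look alike, are dealt afresh to the stands at every start, and their poses are not given.
- tag_right (a joint): How far the tag of the right stand is pushed down, m: 0 as found (up), 0.016 fully down at its stop. Friction of about 2.5 N, no spring: it stays where it is left.
- tag_right_top (a point): Centre of the flat top of the orange tag of the right stand: a cap 24 mm (x) by 32 mm (y), 72 mm above the table when up and 56 mm when fully down (its black guide block, 22 by 34 mm, ends 44 mm above the table), 45 mm from the stand's origin along +x of the stand. Moves down with the tag.
- ink_red: Small red ink jar, 22 mm across, 42 mm high, standing between the left and middle stands. Loose; to be left alone. Origin: centre of its underside.
- ink_green: Small green ink jar, 22 mm across, 42 mm high, standing between the middle and right stands. Loose; to be left alone. Origin: centre of its underside.
- stamp: Turned wooden hand stamp, 38 mm across, 65 mm high, on the near side, left. Loose; to be left alone. Origin: centre of its underside.
- tape: Yellow roll of tape lying flat, 70 mm across, 19 mm high, on the near side, right. Loose; to be left alone. Origin: centre of its underside.
- glue: White glue bottle, 42 mm across, 100 mm high, beyond the stands. Loose; to be left alone. Origin: centre of its underside.
- pencil_pot: Steel pot of pencils, 76 mm across, 170 mm high with the pencils, beyond the stands. Loose; to be left alone. Origin: centre of its underside.
- paint_jar: Blue paint jar, 48 mm across, 45 mm high, to the left of the stands. Loose; to be left alone. Origin: centre of its underside.
Not all that is in view belongs to the job. What is shaped like the stand_middle but pink is not meant.

How it is judged:
By the outcome, as a careful person would: the job done as asked, in the order asked, and still so for the second after the job is handed in, with the robot touching nothing.
It also fails if it takes over 51 s, if anything falls off the work surface, if the arm or the gripper's body presses on something with over 40 N, if the wrist force passes 120 N, or if a joint passes its speed limit or range.

ROBOT

A 7-joint arm with a two-finger parallel gripper is mounted at the origin on the work surface. World frame = base frame: x ahead of the robot, y to its left, z up, the work surface at z = 0. Lengths are in mm, angles in rad, forces in N, time in s.
With the tool pointing down it reaches from about 400 to 850 mm from the base axis. Payload 4.4 kg.
Tool frame: the origin (TCP) lies on the centre line of the jaws, within the pads' length; the fingertips stand 11 mm ahead of it and the grasp point (between the pads) lies 8 mm behind it; z points along the fingers, y is the direction in which the jaws open and shut (so a half turn about z gives the same grasp; the last joint's range is limited). The gripper opens to 94 mm and grips with 3 to 60 N. Pads are 16 mm wide; open, the fingers measure 119 mm over their backs; the gripper's body (75 mm by 177 mm) begins 78 mm behind the grasp point.
Start: joints at [-0.066, 0.628, 0.038, 1.517, -0.027, 0.996, -0.02], TCP at [650.014, 0.028, 194.878] pointing down, gripper open.
Joint ranges: [-3.06, 3.06], [-0.37, 2.12], [-1.25, 1.32], [0.18, 2.47], [-1.1, 4.24], [0.23, 1.98], [-2.94, 2.94]. Speed limits (rad/s): [2.57, 2.57, 3.14, 3.14, 3.14, 3.14, 3.14].

INTERFACE

Orientations are given as a 3x3 rotation matrix whose columns are the frame's x, y, z axes.
In Python, from plant import * gives the robot as it stands.
- The arm moves only by the tool move_arm, never from a script. Its argument "plan" is a list that holds one entry, the list of rows, each a list of 7 numbers: the opening, from 0 (shut) to 1 (fully open), then the shift along the tool's x, y, z in m, then the turn, a rotation vector about the tool's x, y, z in degrees. A call has 1 to 20 rows; each row is the pose to reach, as a shift and turn from the pose commanded when the call began, along the tool's axes at that moment; what a row does not reach only later rows make up. A row lasts 1/12 s, in which the tool goes at most 41.7 mm and 7.16 degrees, less where a joint would pass 70% of its speed; a pose out of reach is approached as far as the arm can. A call with a gripper value outside its range is refused whole. The fingers move at their own pace and stop on an object; "newtons" is the grip in N (left out, the last holds). Time passes only in rows, so rows that repeat a pose let the fingers close. It gives the time, the measured TCP pose, the force and the opening at its end, in the units of the state.
- get_state(): the state, without advancing time (a new reading comes with each control period).
- grab_frame(name): name is "scene" or "side" or "wrist"; returns a dict with "color" (384x512x3 uint8, red, green, blue), "K" (3x3 intrinsics, pixels), "R" (3x3) and "t" (3): a world point X has camera coordinates R X + t; the wrist camera has in their place "tool_from_camera" (4x4, takes a point from camera to tool coordinates, whose origin is the TCP and whose axes are the flange's). Camera axes: x right, y down, z forward; pixel columns grow to the right and rows downward; lengths in mm; the calibration is good to about 2 mm. A picture is of the moment at which its call begins: read the wrist's pose just before it. There is no depth.
- close_job(): hands the job in, once; it reports no verdict.
Trained networks look in the newest picture that a camera, given by its name, has taken for a name from the list of things; names that differ only in an ending like _2 or _b are one class to them, and where a whole thing is asked for, a point or a joint stands for the part that bears it (a point fixed in the world has none). Each returns a list of dicts, best first, with "confidence" (0 to 1); they miss things now and then, are a little off and sometimes report something else, mostly with a low value. They report only what shows in the picture. A call takes as long as a camera call. They do not tell look-alikes from the thing itself.
- cut_out(query, camera): "pixels" (384x512 bool, what is visible of it) and "position" ([column, row] in pixels, amid what is visible of it).
The state is a dict: "t": time; "qpos": joint angles; "dq": joint speeds; "joint_torque": joint torques, N m; "ee_pos": TCP position; "eef_rot": TCP orientation; "ft_force": force on the tool from outside, world axes, zero at the start; "ft_torque": the same for the moment, N m; "gripper_width": finger opening in mm.
Only numpy, scipy, OpenCV 4.12 (cv2) and the standard library are available. Lean on these libraries where they do the work, as an engineer would, in place of code of your own. Each camera call takes 0.05 s, during which the arm holds its last target.

## Working session

There is one attempt and no reset: what is moved stays moved. The work goes in short steps, Python scripts to look and compute and a tool call to move; the robot and the scene stay as the last step left them, time stands still between calls to the robot, and variables do not carry over. Pictures are saved under pics/ and viewed, and the job is handed in when it is done.

Besides the shell and the picture viewer there is one more tool, called after "Request:" in YAML: its name, and indented under it one key for each argument. move_arm: Moves the arm, as the interface text tells. Its arguments: {"type":"object","properties":{"plan":{"type":"array","items":{"type":"array","items":{"type":"array","items":{"type":"number"}}}},"newtons":{"type":"number"}},"required":["plan"]}

```bash
mkdir -p pics; ls
python3 - <<'E'
from plant import *
import cv2,numpy as np
s=get_state()
print({k:np.round(v,3).tolist() for k,v in s.items()})
for n in ["scene","side","wrist"]:
    f=grab_frame(n); cv2.imwrite(f"pics/{n}0.png",f["color"][:,:,::-1])
    for k in f:
        if k!="color": print(n,k,np.round(f[k],4).tolist())
E
```

```text
pics
{'t': 0.0, 'qpos': [-0.066, 0.629, 0.038, 1.518, -0.027, 0.996, -0.02], 'dq': [-0.0, 0.001, 0.0, -0.001, 0.0, -0.001, -0.0], 'joint_torque': [0.0, -54.973, 1.144, -18.663, -0.052, 0.024, 0.0], 'ee_pos': [649.324, 0.026, 193.989], 'eef_rot': [[0.0, 1.0, -0.002], [1.0, -0.0, -0.0], [-0.0, -0.002, -1.0]], 'ft_force': [-0.127, 0.487, -0.142], 'ft_torque': [-0.009, -0.089, -0.008], 'gripper_width': 94.114}
scene K [[402.3254, 0.0, 255.6329], [0.0, 402.3254, 193.0245], [0.0, 0.0, 1.0]]
scene R [[-0.1059, 0.9944, 0.0047], [0.5486, 0.0624, -0.8337], [-0.8293, -0.0857, -0.5522]]
scene t [47.4165, -188.8319, 1670.5672]
side K [[432.0416, 0.0, 248.7208], [0.0, 432.0416, 191.0761], [0.0, 0.0, 1.0]]
side R [[0.8476, -0.5306, -0.0052], [-0.3133, -0.4925, -0.812], [0.4283, 0.6898, -0.5837]]
side t [-408.3985, 203.9624, 913.6653]
wrist K [[337.6517, 0.0, 259.697], [0.0, 337.6517, 186.5325], [0.0, 0.0, 1.0]]
wrist tool_from_camera [[0.0001, -0.9576, -0.2882, 84.3604], [1.0, 0.0003, -0.0008, -0.5293], [0.0008, -0.2882, 0.9576, -190.7013], [0.0, 0.0, 0.0, 1.0]]
```

View pics/scene0.png

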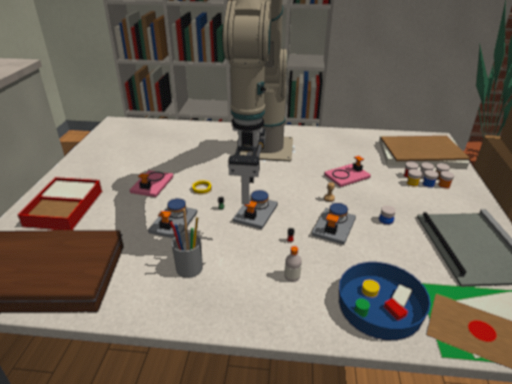

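View pics/side0.png

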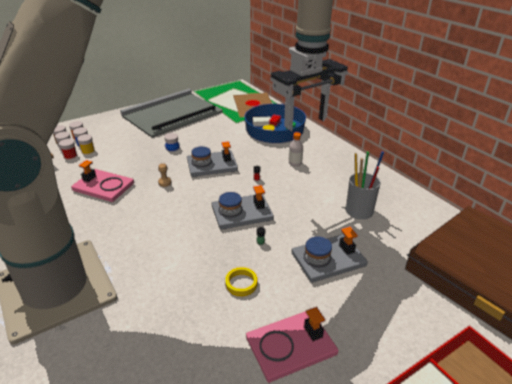

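View pics/wrist0.png

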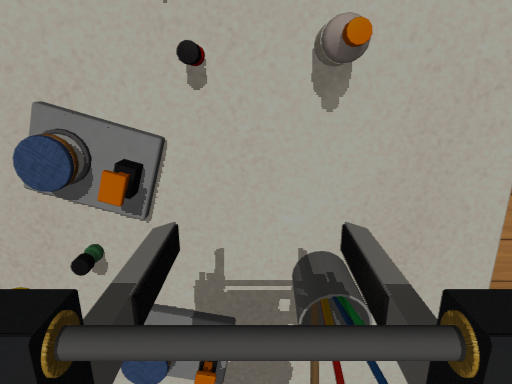

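The side view shows three grey stands: left ≈(210,160), middle ≈(240,207), right ≈(325,255). The two pink ones are decoys. The wrist view shows the middle stand at (90,160).

```bash
cat > h.py <<'E'
from plant import *
import cv2,numpy as np
def ray(f,px,z,s=None):
    K=f["K"]; d=np.linalg.inv(K)@np.array([px[0],px[1],1.])
    if "R" in f: R=f["R"];c=-R.T@f["t"];d=R.T@d
    else:
        T=np.array(f["tool_from_camera"]);E=np.array(s["eef_rot"])
        c=E@T[:3,3]+np.array(s["ee_pos"]); d=E@T[:3,:3]@d
    return c+d*(z-c[2])/d[2]
def proj(f,X):
    p=f["R"]@X+f["t"]; p=f["K"]@p; return p[:2]/p[2]
E
python3 - <<'E'
from h import *
for n in ["scene","side","wrist"]:
    s=get_state(); f=grab_frame(n)
    for q,z in [("cushion_left_top",None),("tag_left_top",None),("stand_left",None)]:
        for d in cut_out(q,n):
            m=d["pixels"]; print(n,q,round(d["confidence"],2),np.round(d["position"],1),m.sum())
    hsv=cv2.cvtColor(f["color"],cv2.COLOR_RGB2HSV)
    for nm,lo,hi,z in [("blue",(100,100,40),(120,255,255),59),("orange",(5,180,120),(18,255,255),68)]:
        m=cv2.inRange(hsv,lo,hi)
        k,l,st,c=cv2.connectedComponentsWithStats(m)
        for i in range(1,k):
            if st[i,4]>15: print(n,nm,st[i].tolist(),np.round(c[i],1),np.round(ray(f,c[i],z,s)[:2],1))
E
```

```text
scene cushion_left_top 0.9 [330.1 228. ] 929
scene tag_left_top 0.52 [328.5 221.4] 103
scene tag_left_top 0.44 [169.4 221.8] 778
scene stand_left 0.67 [332.  225.2] 944
scene stand_left 0.27 [292.7 268.1] 496
scene blue [197, 13, 9, 48, 213] [200.2  31.2] [-1867.   -696.9]
scene blue [120, 23, 7, 35, 46] [122.8  39.8] [-1502.4 -1199.3]
scene blue [151, 24, 6, 35, 68] [153.3  40.7] [-1504.   -967.2]
scene blue [302, 72, 6, 45, 128] [304.6  94. ] [-497.8  148.3]
scene blue [143, 79, 6, 31, 50] [145.6  93.7] [-405.6 -649.3]
scene blue [423, 178, 12, 9, 71] [428.7 182.2] [304.4 562.9]
scene blue [252, 191, 15, 9, 104] [259.2 195.4] [446.4  10.8]
scene blue [169, 200, 15, 9, 115] [175.9 203.9] [ 521.4 -236.7]
scene blue [331, 204, 16, 10, 125] [338.2 208.4] [489.5 253.9]
scene blue [379, 215, 15, 9, 80] [385.9 219.5] [529.5 387.9]
scene blue [176, 225, 7, 24, 38] [178.9 236.4] [ 670.9 -186.9]
scene blue [339, 263, 91, 76, 4107] [382.4 300.5] [840.6 330.6]
scene orange [356, 157, 6, 4, 18] [358.5 158.4] [180.1 345.1]
scene orange [246, 201, 11, 7, 43] [251.8 204. ] [508.4  -5.4]
scene oran
[... 1102 characters left out ...]
504.3 -11.7]
side orange [342, 227, 15, 12, 110] [348.7 232.5] [ 582.8 -253.4]
side orange [307, 308, 17, 16, 154] [314.9 315.7] [ 377.9 -388.2]
side orange [438, 365, 21, 19, 24] [448.4 374.3] [ 483.1 -587.3]
wrist stand_left 0.2 [202.2 375.5] 354
wrist blue [13, 135, 58, 56, 2520] [ 41.7 162.7] [433.5  10.7]
wrist blue [331, 296, 18, 29, 63] [339.6 310.7] [ 739.9 -161.1]
wrist blue [121, 361, 47, 23, 902] [144.3 370.9] [ 509.7 -246.7]
wrist blue [367, 361, 20, 23, 186] [376.4 372.1] [ 790.4 -248.3]
wrist orange [345, 17, 26, 28, 552] [357.7  30.3] [733.7 129.5]
wrist orange [97, 171, 28, 35, 722] [110.5 188. ] [502.5 -12.7]
wrist orange [194, 374, 21, 10, 179] [203.8 378.8] [ 582.9 -249.3]
```

Request:
move_arm:
  plan:
    - [[0,0.03,-0.02,0,0,0,0],[0,0.06,-0.04,0,0,0,0],[0,0.09,-0.06,0,0,0,0],[0,0.12,-0.075,0,0,0,0],[0,0.15,-0.095,0,0,0,0],[0,0.18,-0.115,0,0,0,0],[0,0.205,-0.13,0,0,0,0],[0,0.22,-0.138,0,0,0,0],[0,0.225,-0.14,0,0,0,0],[0,0.225,-0.14,0,0,0,0],[0,0.225,-0.14,0,0,0,0],[0,0.225,-0.14,0,0,0,0]]
  newtons: 20

```text
t: 1.75
ee_pos: [511.2, 223.0, 194.9]
eef_rot: [[0.003, 1.0, 0.001], [1.0, -0.003, -0.001], [-0.001, 0.001, -1.0]]
ft_force: [0.2, -0.5, 0.2]
gripper_width: 17.7
```

```bash
cat > look.py <<'E'
from h import *
import sys
s=get_state(); f=grab_frame("wrist")
print(s["t"],np.round(s["ee_pos"],1),np.round(s["eef_rot"],3).tolist(),np.round(s["ft_force"],2),s["gripper_width"])
cv2.imwrite(f"pics/{sys.argv[1]}.png",f["color"][:,:,::-1])
hsv=cv2.cvtColor(f["color"],cv2.COLOR_RGB2HSV)
for nm,lo,hi,z in [("blue",(100,100,40),(120,255,255),59),("orange",(5,180,120),(18,255,255),71)]:
    m=cv2.inRange(hsv,lo,hi)
    k,l,st,c=cv2.connectedComponentsWithStats(m)
    for i in range(1,k):
        if st[i,4]>300: 
            print(nm,st[i].tolist(),np.round(c[i],1),np.round(ray(f,c[i],z,s)[:2],1))
            if nm=="blue":
                x,y,w,h=st[i,:4]; print("  w",w,h, [np.round(ray(f,p,z,s)[:2],1) for p in ((x,c[i,1]),(x+w,c[i,1]),(c[i,0],y),(c[i,0],y+h))])
E
python3 look.py w1
```

```text
1.75 [511.2 223.  194.9] [[0.003, 1.0, 0.001], [1.0, -0.003, -0.001], [-0.001, 0.001, -1.0]] [ 0.25 -0.48  0.19] 17.654497107088297
blue [438, 0, 74, 152, 6388] [480.5  67.7] [712.3 321.7]
  w 74 152 [array([673.5, 321.8]), array([741.1, 321.6]), array([702., 377.]), array([726.9, 243.7])]
blue [196, 111, 58, 59, 2651] [224.7 139.9] [476.7 256.2]
  w 58 59 [array([448.8, 256.3]), array([505. , 256.1]), array([477.6, 283.6]), array([475.7, 226.2])]
orange [282, 150, 33, 37, 769] [297.9 167.8] [547.1 231.2]
```

View pics/w1.png

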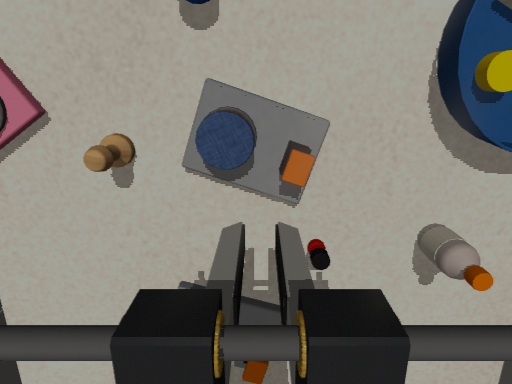

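The left stand is clear: cushion top at pixel (225,140) → world ≈(477,256), tag at (298,168) → ≈(547,231). Next I lower the tips to just above the left cushion.

Request:
move_arm:
  plan:
    - [[0,0.012,-0.014,0.01,0,0,0],[0,0.022,-0.026,0.035,0,0,0],[0,0.029,-0.034,0.065,0,0,0],[0,0.03,-0.034,0.09,0,0,0],[0,0.03,-0.034,0.108,0,0,0],[0,0.03,-0.034,0.113,0,0,0],[0,0.03,-0.034,0.113,0,0,0],[0,0.03,-0.034,0.113,0,0,0],[0,0.03,-0.034,0.113,0,0,0],[0,0.03,-0.034,0.113,0,0,0]]

```text
t: 2.63
ee_pos: [477.2, 255.2, 83.2]
eef_rot: [[0.001, 1.0, 0.002], [1.0, -0.001, 0.001], [0.001, 0.002, -1.0]]
ft_force: [0.4, 0.3, -0.3]
gripper_width: 0.5
```

```bash
python3 look.py w2
python3 - <<'E'
from h import *
s=get_state();print(s["t"],s["ee_pos"],s["ft_force"],s["gripper_width"])
f=grab_frame("side");c=f["color"][100:300,150:400]
cv2.imwrite("pics/s2.png",cv2.resize(c,None,fx=3,fy=3)[:,:,::-1])
E
```

```text
2.6333 [477.2 255.2  83.2] [[0.001, 1.0, 0.002], [1.0, -0.001, 0.001], [0.001, 0.002, -1.0]] [ 0.4   0.31 -0.35] 0.46397319009596555
blue [192, 0, 57, 18, 550] [221.6   8.5] [454.8 381.7]
  w 57 18 [array([437.8, 381.7]), array([470.5, 381.7]), array([454.9, 386. ]), array([454.6, 376.7])]
blue [218, 173, 83, 70, 3852] [259.2 204.5] [476.2 262.3]
  w 83 70 [array([448.4, 262.3]), array([504.5, 262.3]), array([476.2, 284.2]), array([476.2, 233.7])]
orange [342, 230, 49, 48, 1487] [365.7 253.9] [547.3 231.5]
2.6833 [476.9898088  255.2664      83.05670604] [-0.71912756  1.02948004 -0.80319203] 0.5975533312556329
```

View pics/s2.png

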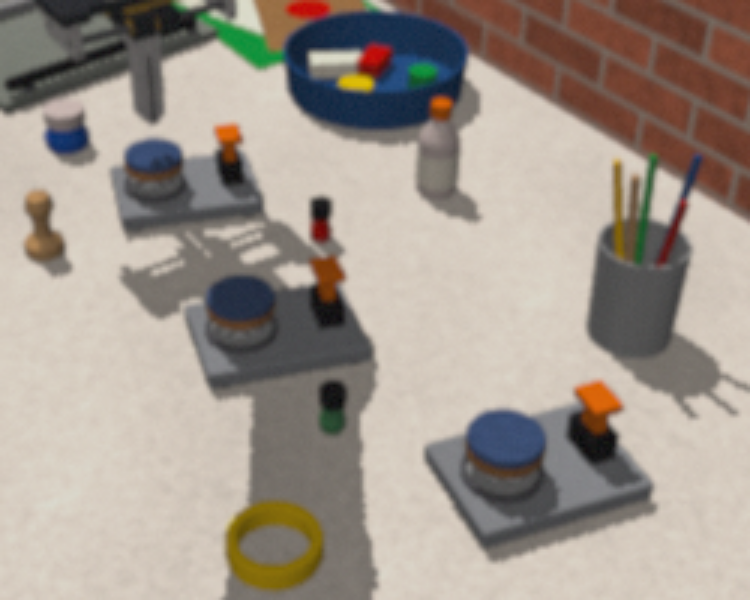

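Run:
```python
from h import *
for n in("side","scene"):
    f=grab_frame(n)
    for X in [(477,255,72),(477,255,59),(477,248,59),(432,8,59)]: print(n,X,proj(f,np.array(X,float)))
    cv2.imwrite(f"pics/{n}3.png",f["color"][:,:,::-1])
```

```text
side (477, 255, 72) [200.47453006 146.36853566]
side (477, 255, 59) [200.78842973 150.2588919 ]
side (477, 248, 59) [201.88309694 151.28897261]
side (432, 8, 59) [229.82095963 197.84494573]
scene (477, 255, 72) [338.79428825 202.55781063]
scene (477, 255, 59) [338.28489511 206.07440411]
scene (477, 248, 59) [335.95103861 205.92406589]
scene (432, 8, 59) [258.74752388 192.86306517]
```

View pics/w2.png

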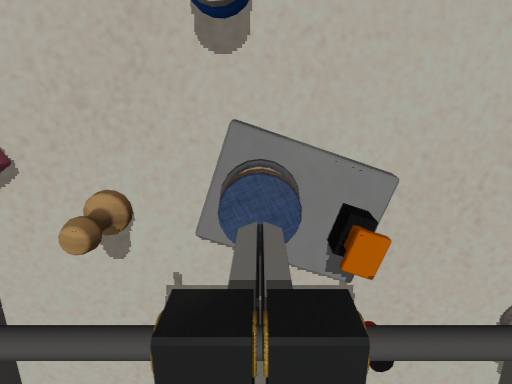

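View pics/scene3.png

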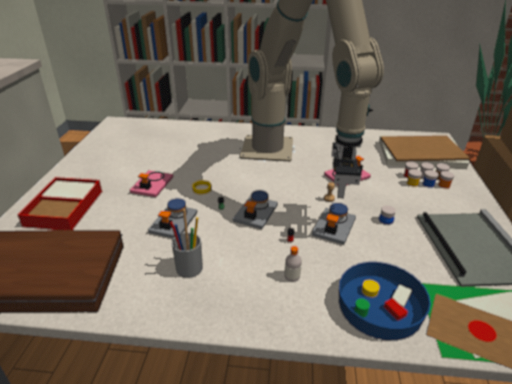

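View pics/side3.png

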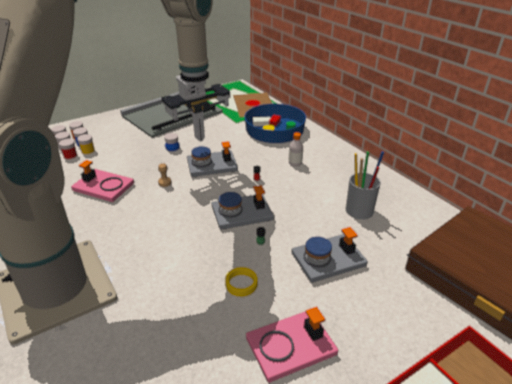

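Run:
```python
from h import *
for n in("side","scene"):
    f=grab_frame(n)
    for X in [(602,0,183),(697,0,183),(477,255,72),(477,255,100)]: print(n,X,proj(f,np.array(X,float)))
a=cv2.imread("pics/side3.png")[80:200,140:270];b=cv2.imread("pics/scene3.png")[130:250,280:410]
c=cv2.imread("pics/side0.png")[60:180,260:390]
d=np.hstack([cv2.resize(x,(390,360),interpolation=cv2.INTER_NEAREST) for x in(a,b)]);cv2.imwrite("pics/z3.png",d)
cv2.imwrite("pics/z0.png",cv2.resize(c,(520,480)))
```

```text
side (602, 0, 183) [289.66121809 137.00502979]
side (697, 0, 183) [319.62582362 127.36119985]
side (477, 255, 72) [200.47453006 146.36853566]
side (477, 255, 100) [199.78534276 137.8270035 ]
scene (602, 0, 183) [249.8182009  188.84152818]
scene (697, 0, 183) [245.27370853 209.65854554]
scene (477, 255, 72) [338.79428825 202.55781063]
scene (477, 255, 100) [339.91217677 194.8404717 ]
```

View pics/z3.png

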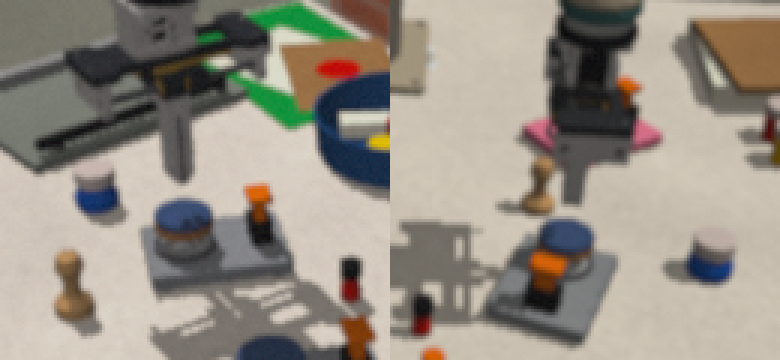

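View pics/z0.png

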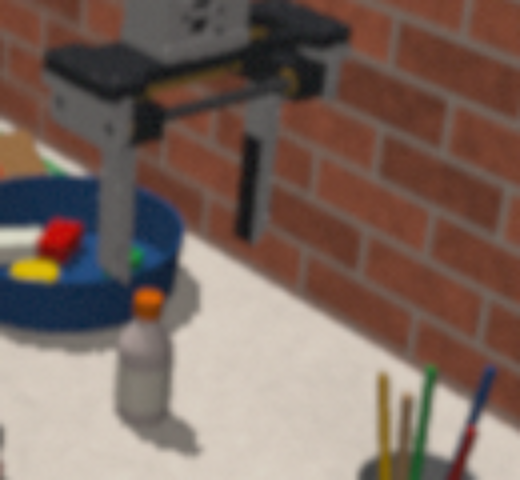

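All cameras place the tips about 20 mm higher than TCP+11 ahead would suggest: in the side view the tip is at row ≈139, where I expected 146. The cushions project correctly. I'll go down in small steps and find contact by force.

Request:
move_arm:
  plan:
    - [[0,0,0,0.004,0,0,0],[0,0,0,0.008,0,0,0],[0,0,0,0.01,0,0,0],[0,0,0,0.01,0,0,0]]

```text
t: 3.27
ee_pos: [475.5, 254.8, 71.1]
eef_rot: [[-0.0, 1.0, -0.001], [1.0, 0.0, -0.001], [-0.001, -0.001, -1.0]]
ft_force: [1.1, -0.1, 0.7]
gripper_width: 0.7
```

Request:
move_arm:
  plan:
    - [[0,0,0,0.003,0,0,0],[0,0,0,0.005,0,0,0],[0,0,0,0.005,0,0,0]]

```text
t: 3.52
ee_pos: [475.7, 254.9, 66.4]
eef_rot: [[0.0, 1.0, -0.001], [1.0, -0.0, -0.0], [-0.0, -0.001, -1.0]]
ft_force: [0.1, 0.1, -0.0]
gripper_width: 0.9
```

```bash
cat > z.py <<'E'
from h import *
import sys
x,y=int(sys.argv[2]),int(sys.argv[3])
f=grab_frame("side"); a=f["color"][y-40:y+40,x-50:x+50]
cv2.imwrite(f"pics/{sys.argv[1]}.png",cv2.resize(a,None,fx=5,fy=5,interpolation=cv2.INTER_NEAREST)[:,:,::-1])
s=get_state();print(s["t"],np.round(s["ee_pos"],1),np.round(s["ft_force"],2))
E
python3 z.py z4 205 150
```

```text
3.5667 [475.9 255.   66.6] [-0.98 -0.3  -0.29]
```

View pics/z4.png

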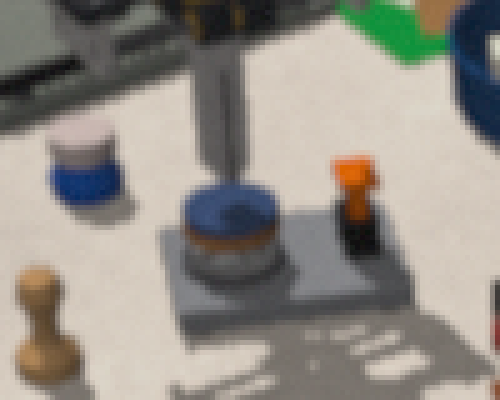

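The tip is above the cushion with a gap of about 4 px (roughly 12 mm). Going on down.

Request:
move_arm:
  plan:
    - [[0,0,0,0.004,0,0,0],[0,0,0,0.008,0,0,0],[0,0,0,0.01,0,0,0],[0,0,0,0.01,0,0,0],[0,0,0,0.01,0,0,0]]

```text
t: 3.98
ee_pos: [475.9, 254.9, 56.6]
eef_rot: [[-0.0, 1.0, -0.0], [1.0, 0.0, -0.0], [-0.0, -0.0, -1.0]]
ft_force: [0.4, 0.0, -0.2]
gripper_width: 0.3
```

```bash
python3 z.py z5 205 150;python3 z.py z5 205 150;python3 z.py z5 205 150
```

```text
4.0333 [476.  255.   56.8] [0.43 0.16 0.08]
4.0833 [476.1 255.1  56.9] [-0.07 -0.52  0.09]
4.1333 [476.1 255.1  57. ] [-0.16 -0.64 -0.91]
```

View pics/z5.png

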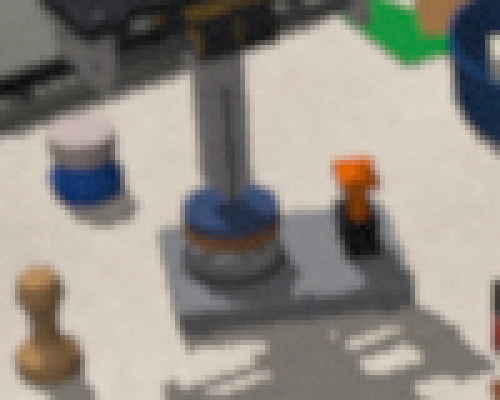

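Request:
move_arm:
  plan:
    - [[0,0,0,0.003,0,0,0],[0,0,0,0.006,0,0,0],[0,0,0,0.006,0,0,0],[0,0,0,0.006,0,0,0]]

```text
t: 4.47
ee_pos: [475.8, 254.9, 50.6]
eef_rot: [[0.0, 1.0, -0.001], [1.0, -0.0, -0.0], [-0.0, -0.001, -1.0]]
ft_force: [-0.1, -0.5, -0.3]
gripper_width: 0.7
```

Request:
move_arm:
  plan:
    - [[0,0,0,0.003,0,0,0],[0,0,0,0.003,0,0,0],[0,0,0,0.003,0,0,0]]

```text
t: 4.72
ee_pos: [476.3, 255.2, 47.9]
eef_rot: [[0.0, 1.0, 0.0], [1.0, -0.0, 0.0], [0.0, 0.0, -1.0]]
ft_force: [0.5, -0.7, 1.2]
gripper_width: 0.7
```

```bash
for i in 1 2 3 4 5; do python3 z.py z6 205 150;done
```

```text
4.7667 [476.2 255.2  48. ] [0.5  0.02 0.62]
4.8167 [476.3 255.2  48. ] [0.21 0.13 0.59]
4.8667 [476.3 255.2  48. ] [1.13 0.58 0.6 ]
4.9167 [476.2 255.2  48. ] [1.1  1.07 1.22]
4.9667 [476.2 255.2  48. ] [0.34 0.48 1.24]
```

View pics/z6.png

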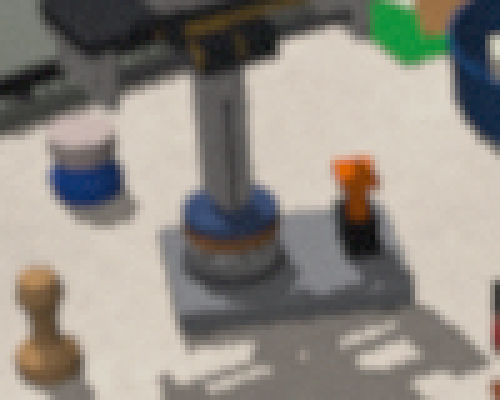

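Contact is at TCP z ≈48–49 (Fz ≈0.9 N), which agrees with the pictures. Now I press 9 mm further.

Request:
move_arm:
  plan:
    - [[0,0,0,0.003,0,0,0],[0,0,0,0.006,0,0,0],[0,0,0,0.009,0,0,0],[0,0,0,0.009,0,0,0],[0,0,0,0.009,0,0,0]]

```text
t: 5.38
ee_pos: [476.3, 255.2, 39.3]
eef_rot: [[0.0, 1.0, 0.001], [1.0, -0.0, 0.0], [0.0, 0.001, -1.0]]
ft_force: [-1.1, 0.1, 9.5]
gripper_width: 0.9
```

```bash
for i in 1 2 3 4 5; do python3 z.py z7 205 150;done
```

```text
5.4333 [476.3 255.2  39.3] [-1.02 -0.5   8.62]
5.4833 [476.3 255.2  39.4] [-0.86 -0.48  8.97]
5.5333 [476.3 255.2  39.4] [-0.87 -0.05  9.65]
5.5833 [476.3 255.2  39.4] [-0.76 -0.12  9.21]
5.6333 [476.3 255.2  39.4] [-1.58 -0.04  8.37]
```

View pics/z7.png

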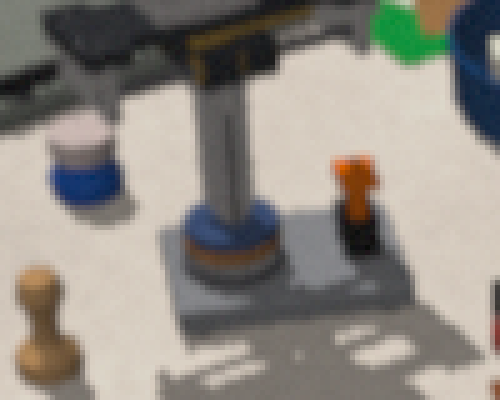

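The left cushion sank visibly: ≈9 N over ≈9 mm, so it is the 900 N/m one. I lift and go over to the middle one.

Request:
move_arm:
  plan:
    - [[0,0,0,-0.02,0,0,0],[0,0,0,-0.045,0,0,0],[0,-0.01,0,-0.06,0,0,0],[0,-0.035,-0.006,-0.061,0,0,0],[0,-0.065,-0.012,-0.061,0,0,0],[0,-0.1,-0.018,-0.061,0,0,0],[0,-0.135,-0.024,-0.061,0,0,0],[0,-0.17,-0.03,-0.061,0,0,0],[0,-0.2,-0.036,-0.061,0,0,0],[0,-0.225,-0.041,-0.061,0,0,0],[0,-0.24,-0.043,-0.061,0,0,0],[0,-0.244,-0.043,-0.061,0,0,0],[0,-0.244,-0.043,-0.061,0,0,0],[0,-0.244,-0.043,-0.061,0,0,0],[0,-0.244,-0.043,-0.061,0,0,0]]

```text
t: 6.88
ee_pos: [433.4, 12.5, 99.8]
eef_rot: [[-0.002, 1.0, 0.0], [1.0, 0.002, 0.001], [0.001, 0.0, -1.0]]
ft_force: [-0.7, 0.3, 1.4]
gripper_width: 0.3
```

```bash
python3 look.py w8;python3 z.py z8 235 195
```

```text
6.8833 [433.4  12.5  99.8] [[-0.002, 1.0, 0.0], [1.0, 0.002, 0.001], [0.001, 0.0, -1.0]] [-0.72  0.26  1.41] 0.274657814966753
blue [221, 172, 77, 64, 3528] [259.2 202.1] [432.3  15.5]
  w 77 64 [array([404.6,  15.4]), array([460.5,  15.6]), array([432.2,  38. ]), array([432.3, -11.4])]
orange [338, 221, 45, 46, 1320] [360.  243.8] [504.4 -11.7]
6.9833 [433.3  12.4  99.8] [0.07 0.16 0.41]
```

View pics/w8.png

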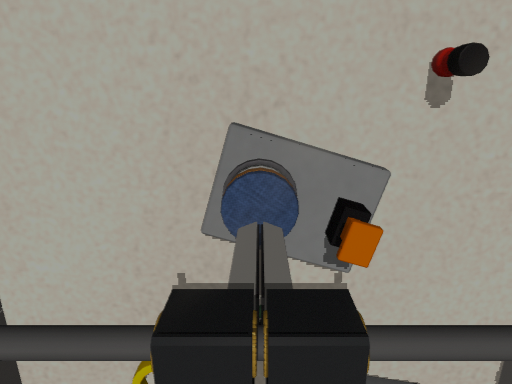

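View pics/z8.png

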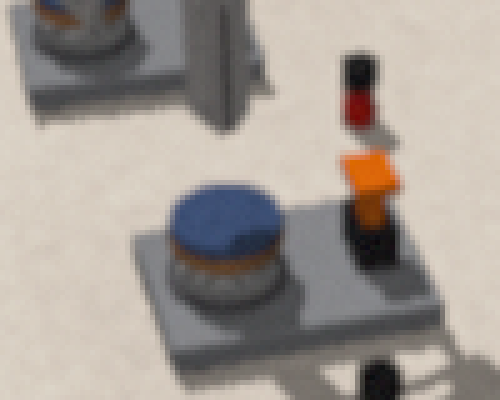

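The middle cushion centre is at ≈(432,9), pixel (259,202). The tips are aligned to within 3 mm, so I go down to just above it and then press.

Request:
move_arm:
  plan:
    - [[0,-0.003,0,0.01,0,0,0],[0,-0.003,0,0.025,0,0,0],[0,-0.003,0,0.04,0,0,0],[0,-0.003,0,0.047,0,0,0],[0,-0.003,0,0.049,0,0,0],[0,-0.003,0,0.049,0,0,0],[0,-0.003,0,0.049,0,0,0],[0,-0.003,0,0.049,0,0,0]]

```text
t: 7.65
ee_pos: [433.5, 8.2, 51.4]
eef_rot: [[-0.0, 1.0, 0.001], [1.0, 0.0, 0.0], [0.0, 0.001, -1.0]]
ft_force: [0.2, -0.4, 0.1]
gripper_width: 0.7
```

```bash
for i in 1 2 3; do python3 z.py z9 235 195;done
```

```text
7.7 [433.5   8.2  51.5] [ 0.58 -0.27  0.61]
7.75 [433.5   8.1  51.4] [ 0.11 -0.25 -0.04]
7.8 [433.4   8.1  51.4] [-0.02 -0.05  0.35]
```

Request:
move_arm:
  plan:
    - [[0,0,0,0.003,0,0,0],[0,0,0,0.006,0,0,0],[0,0,0,0.009,0,0,0],[0,0,0,0.011,0,0,0],[0,0,0,0.011,0,0,0],[0,0,0,0.011,0,0,0]]

```text
t: 8.3
ee_pos: [433.6, 8.0, 39.8]
eef_rot: [[0.0, 1.0, 0.001], [1.0, -0.0, 0.0], [0.0, 0.001, -1.0]]
ft_force: [1.2, 0.3, 1.9]
gripper_width: 0.8
```

```bash
for i in 1 2 3 4 5; do python3 z.py z10 235 195;done
```

```text
8.35 [433.6   8.   39.9] [ 1.27 -0.68  1.78]
8.4 [433.6   8.1  40. ] [ 1.36 -0.08  2.83]
8.45 [433.6   8.   40. ] [1.52 0.44 2.08]
8.5 [433.5   8.   40. ] [ 0.87 -0.08  2.38]
8.55 [433.5   8.1  40. ] [0.94 0.09 1.93]
```

View pics/z10.png

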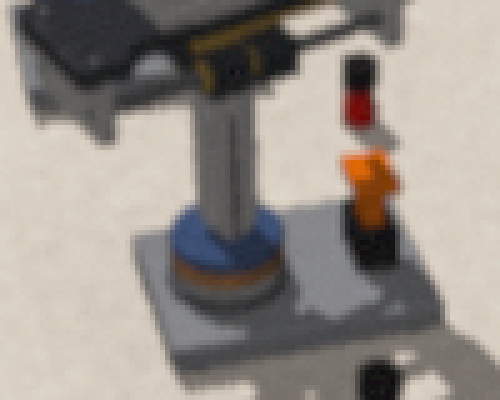

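The middle one gives only ≈2.1 N at ≈9 mm of sink, so it is the 180 N/m one. The right one still has to be pressed.

Request:
move_arm:
  plan:
    - [[0,0,0,-0.02,0,0,0],[0,0,0,-0.045,0,0,0],[0,-0.01,0.002,-0.06,0,0,0],[0,-0.035,0.01,-0.061,0,0,0],[0,-0.065,0.02,-0.061,0,0,0],[0,-0.1,0.03,-0.061,0,0,0],[0,-0.135,0.04,-0.061,0,0,0],[0,-0.17,0.05,-0.061,0,0,0],[0,-0.2,0.06,-0.061,0,0,0],[0,-0.23,0.068,-0.061,0,0,0],[0,-0.248,0.073,-0.061,0,0,0],[0,-0.254,0.075,-0.061,0,0,0],[0,-0.254,0.075,-0.061,0,0,0],[0,-0.254,0.075,-0.061,0,0,0],[0,-0.254,0.075,-0.061,0,0,0]]

```text
t: 9.8
ee_pos: [507.4, -243.4, 100.6]
eef_rot: [[-0.002, 1.0, -0.002], [1.0, 0.002, 0.002], [0.002, -0.002, -1.0]]
ft_force: [-0.3, 0.9, -0.2]
gripper_width: 0.4
```

```bash
python3 look.py w11;python3 z.py z11 325 245
```

```text
9.8 [ 507.4 -243.4  100.6] [[-0.002, 1.0, -0.002], [1.0, 0.002, 0.002], [0.002, -0.002, -1.0]] [-0.34  0.89 -0.19] 0.3530939310842639
blue [225, 163, 77, 68, 3977] [262.9 196.2] [ 508.9 -236.2]
  w 77 68 [array([ 481.4, -236.3]), array([ 537.2, -236.1]), array([ 508.8, -211.6]), array([ 509. , -263.6])]
orange [346, 204, 44, 46, 1383] [367.3 226.2] [ 582.6 -254.3]
orange [89, 361, 29, 23, 631] [102.3 372.2] [ 378.4 -384. ]
9.9 [ 507.8 -243.8  100.9] [-0.5  -0.16  0.91]
```

View pics/w11.png

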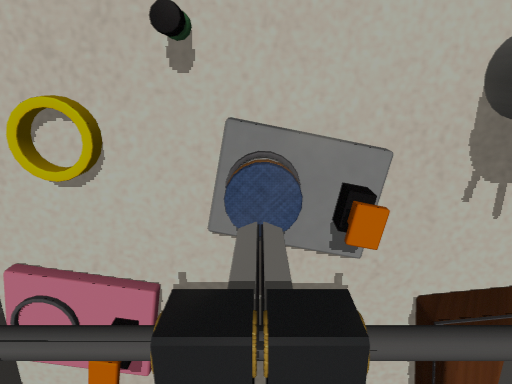

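View pics/z11.png

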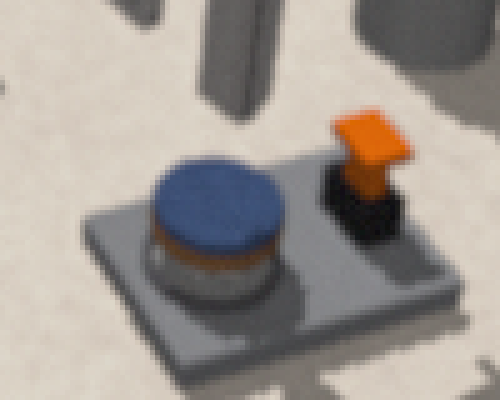

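The right cushion is at pixel (263,196) → ≈(508,-242).

Request:
move_arm:
  plan:
    - [[0,0.003,0,0.01,0,0,0],[0,0.003,0,0.025,0,0,0],[0,0.003,0,0.04,0,0,0],[0,0.003,0,0.048,0,0,0],[0,0.003,0,0.05,0,0,0],[0,0.003,0,0.05,0,0,0],[0,0.003,0,0.05,0,0,0],[0,0.003,0,0.05,0,0,0]]

```text
t: 10.57
ee_pos: [508.6, -243.1, 51.5]
eef_rot: [[0.0, 1.0, 0.001], [1.0, -0.0, -0.0], [-0.0, 0.001, -1.0]]
ft_force: [0.2, -0.5, 0.1]
gripper_width: 0.6
```

```bash
for i in 1 2 3; do python3 z.py z12 325 245;done
```

```text
10.6167 [ 508.5 -243.2   51.6] [-0.08 -0.61  0.54]
10.6667 [ 508.5 -243.2   51.6] [-0.07 -1.28 -0.89]
10.7167 [ 508.4 -243.2   51.5] [-0.85  0.3  -1.14]
```

Request:
move_arm:
  plan:
    - [[0,0,0,0.003,0,0,0],[0,0,0,0.006,0,0,0],[0,0,0,0.009,0,0,0],[0,0,0,0.011,0,0,0],[0,0,0,0.011,0,0,0],[0,0,0,0.011,0,0,0]]

```text
t: 11.22
ee_pos: [508.6, -243.3, 40.1]
eef_rot: [[0.0, 1.0, 0.001], [1.0, -0.0, -0.001], [-0.001, 0.001, -1.0]]
ft_force: [0.6, -1.6, 3.4]
gripper_width: 0.6
```

```bash
for i in 1 2 3 4 5; do python3 z.py z13 325 245;done
```

```text
11.2667 [ 508.7 -243.3   40.2] [ 0.98 -0.64  4.96]
11.3167 [ 508.6 -243.3   40.2] [ 1.61 -0.75  4.26]
11.3667 [ 508.6 -243.3   40.2] [ 1.46 -1.13  3.57]
11.4167 [ 508.7 -243.3   40.2] [ 2.08 -2.1   4.49]
11.4667 [ 508.6 -243.3   40.2] [ 1.4  -1.13  4.05]
```

View pics/z13.png

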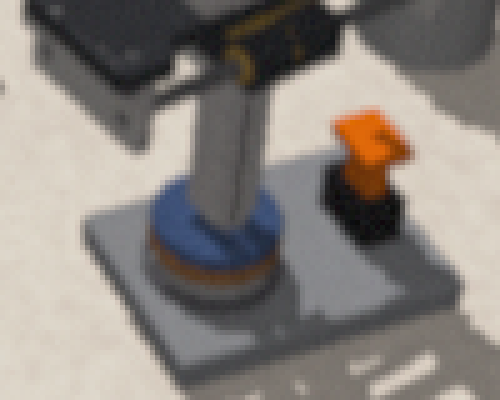

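The right one gives ≈4.2 N at ≈9 mm, i.e. 430 N/m. The middle one is the softest. Next I move above the middle tag at ≈(504,-12).

Request:
move_arm:
  plan:
    - [[0,0,0,-0.02,0,0,0],[0,0,0,-0.045,0,0,0],[0,0.01,0,-0.06,0,0,0],[0,0.035,0,-0.061,0,0,0],[0,0.07,-0.001,-0.061,0,0,0],[0,0.105,-0.002,-0.061,0,0,0],[0,0.14,-0.003,-0.061,0,0,0],[0,0.175,-0.004,-0.061,0,0,0],[0,0.205,-0.005,-0.061,0,0,0],[0,0.225,-0.005,-0.061,0,0,0],[0,0.231,-0.005,-0.061,0,0,0],[0,0.231,-0.005,-0.061,0,0,0],[0,0.231,-0.005,-0.061,0,0,0],[0,0.231,-0.005,-0.061,0,0,0]]

```text
t: 12.63
ee_pos: [502.6, -14.2, 100.6]
eef_rot: [[0.003, 1.0, -0.001], [1.0, -0.003, -0.001], [-0.001, -0.001, -1.0]]
ft_force: [0.1, 0.1, -0.4]
gripper_width: 0.4
```

```bash
python3 look.py w14;python3 z.py z14 245 195
```

```text
12.6333 [502.6 -14.2 100.6] [[0.003, 1.0, -0.001], [1.0, -0.003, -0.001], [-0.001, -0.001, -1.0]] [ 0.13  0.08 -0.38] 0.4322046774979695
blue [124, 134, 79, 78, 4850] [162.8 172.4] [433.2  10.8]
  w 79 78 [array([405.6,  10.9]), array([461.7,  10.8]), array([435.5,  38.1]), array([430.6, -19.2])]
orange [242, 184, 44, 41, 1253] [263.4 205.2] [504.4  -9.7]
12.7333 [502.8 -14.  100.7] [-0.14 -1.05 -0.28]
```

View pics/w14.png

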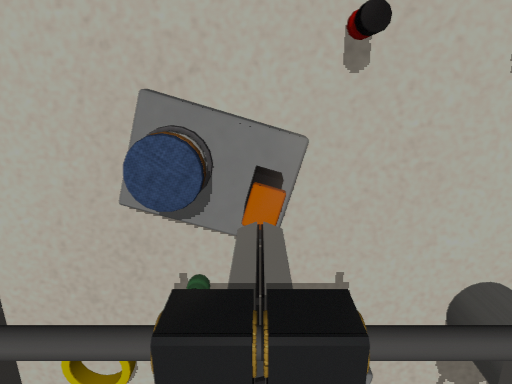

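View pics/z14.png

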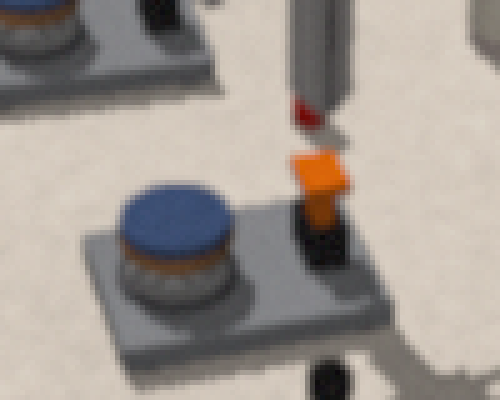

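Tag at pixel (263,205), tips nearly above it. Going down to just over it.

Request:
move_arm:
  plan:
    - [[0,0.001,0.001,0.01,0,0,0],[0,0.001,0.001,0.022,0,0,0],[0,0.001,0.001,0.032,0,0,0],[0,0.001,0.001,0.036,0,0,0],[0,0.001,0.001,0.036,0,0,0],[0,0.001,0.001,0.036,0,0,0],[0,0.001,0.001,0.036,0,0,0]]

```text
t: 13.32
ee_pos: [504.3, -11.0, 65.1]
eef_rot: [[0.0, 1.0, 0.0], [1.0, -0.0, 0.0], [0.0, 0.0, -1.0]]
ft_force: [-0.5, 0.2, 0.5]
gripper_width: 0.5
```

```bash
python3 z.py z15 245 195
```

```text
13.3667 [504.4 -11.   65.2] [-0.37 -0.6  -0.12]
```

View pics/z15.png

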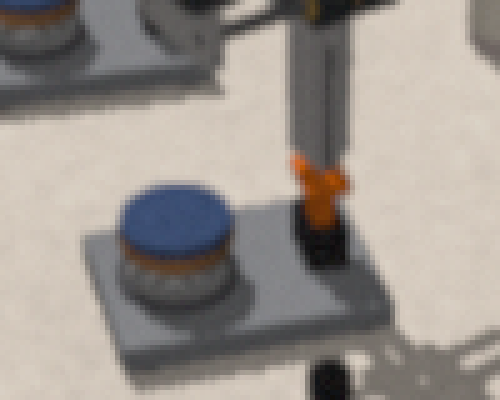

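The tip sits over the cap centre. Now I push.

Request:
move_arm:
  plan:
    - [[0,0,0,0.004,0,0,0],[0,0,0,0.008,0,0,0],[0,0,0,0.012,0,0,0],[0,0,0,0.015,0,0,0],[0,0,0,0.018,0,0,0],[0,0,0,0.018,0,0,0],[0,0,0,0.018,0,0,0]]

```text
t: 13.95
ee_pos: [503.0, -11.0, 46.4]
eef_rot: [[-0.0, 1.0, -0.002], [1.0, 0.0, -0.0], [-0.0, -0.002, -1.0]]
ft_force: [-1.3, -1.0, 0.1]
gripper_width: 0.6
```

Request:
move_arm:
  plan:
    - [[0,0,0,0.001,0,0,0],[0,0,0,0.002,0,0,0],[0,0,0,0.002,0,0,0]]

```text
t: 14.2
ee_pos: [503.1, -11.0, 45.6]
eef_rot: [[0.0, 1.0, -0.001], [1.0, -0.0, -0.0], [-0.0, -0.001, -1.0]]
ft_force: [-2.2, 0.3, 9.7]
gripper_width: 0.6
```

Request:
move_arm:
  plan:
    - [[0,0,0,0.001,0,0,0],[0,0,0,0.001,0,0,0],[0,0,0,0.001,0,0,0]]

```text
t: 14.45
ee_pos: [503.1, -10.9, 45.4]
eef_rot: [[0.0, 1.0, -0.001], [1.0, -0.0, -0.0], [-0.0, -0.001, -1.0]]
ft_force: [-4.6, 0.4, 19.3]
gripper_width: 0.5
```

At the stop: 19 N with no further travel, at TCP z 45.4 as predicted. I lift clear and check.

Request:
move_arm:
  plan:
    - [[0,0,0,-0.01,0,0,0],[0,0,0,-0.03,0,0,0],[0,0,0,-0.06,0,0,0],[0,0,0,-0.1,0,0,0],[0,0,0,-0.13,0,0,0],[0,0,0,-0.15,0,0,0],[0,0,0,-0.15,0,0,0],[0,0,0,-0.15,0,0,0]]

```text
t: 15.12
ee_pos: [504.3, -11.0, 194.8]
eef_rot: [[0.0, 1.0, 0.002], [1.0, -0.0, 0.0], [0.0, 0.002, -1.0]]
ft_force: [-0.2, -0.2, -0.3]
gripper_width: 0.4
```

```bash
python3 look.py w16;python3 - <<'E'
from h import *
f=grab_frame("side");c=f["color"][100:300,150:400]
cv2.imwrite("pics/s16.png",cv2.resize(c,None,fx=3,fy=3)[:,:,::-1])
hsv=cv2.cvtColor(f["color"],cv2.COLOR_RGB2HSV)
for nm,lo,hi,z in [("blue",(100,100,40),(120,255,255),59),("orange",(5,180,120),(18,255,255),68)]:
    k,l,st,c=cv2.connectedComponentsWithStats(cv2.inRange(hsv,lo,hi))
    for i in range(1,k):
        if st[i,4]>25: print(nm,st[i].tolist(),np.round(c[i],1),np.round(ray(f,c[i],z)[:2],1))
E
```

```text
15.1167 [504.3 -11.  194.8] [[0.0, 1.0, 0.002], [1.0, -0.0, 0.0], [0.0, 0.002, -1.0]] [-0.21 -0.24 -0.27] 0.38978370051016514
blue [159, 124, 58, 57, 2588] [187.3 152. ] [432.9  10.5]
  w 58 57 [array([405.2,  10.5]), array([462. ,  10.5]), array([434.6,  37.6]), array([431.1, -19. ])]
orange [246, 156, 30, 35, 694] [260.  172.8] [504.   -7.5]
blue [265, 104, 41, 39, 919] [284.4 122.4] [786.9 268.7]
blue [245, 110, 7, 25, 101] [248.4 121.2] [692.9 338.8]
blue [166, 143, 13, 8, 81] [172.1 146.5] [415.5 320.5]
blue [193, 148, 17, 9, 124] [200.6 151.7] [472.7 247.9]
blue [220, 193, 21, 13, 216] [229.8 199. ] [429.6   3.9]
blue [306, 238, 25, 17, 322] [318.5 246. ] [ 506.  -244.3]
orange [294, 132, 7, 8, 33] [296.5 135.1] [757.3 165.6]
orange [222, 142, 8, 6, 34] [225.8 144.5] [547.7 231.3]
orange [80, 161, 11, 8, 45] [ 85.  163.9] [169.1 345.8]
orange [254, 191, 10, 8, 62] [258.4 194.9] [491.7 -29.9]
orange [342, 228, 15, 11, 100] [349.  232.8] [ 582.5 -254.5]
orange [307, 308, 18, 16, 168] [315.2 315.5] [ 378.6 -388.2]
```

View pics/s16.png

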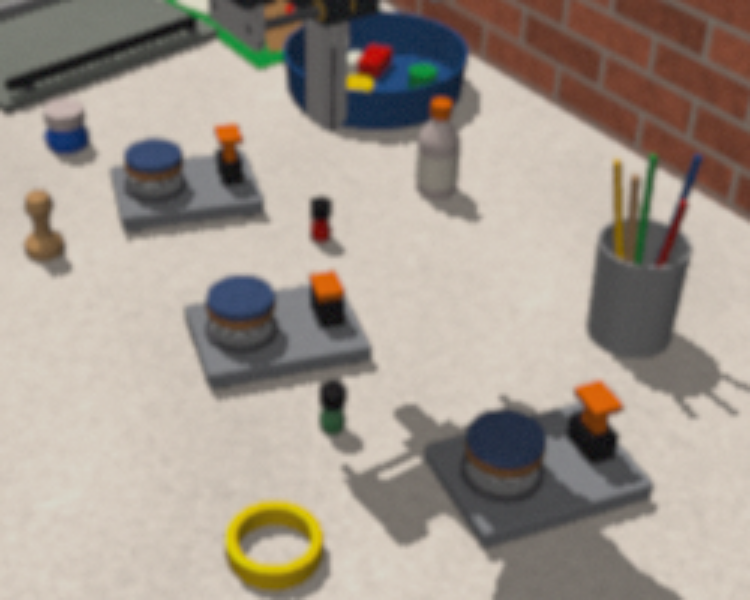

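The middle tag's cap is low, (258,190) → (258,195), which matches about 16 mm. The other two tags are up, all three cushions have sprung back where they were, and the hand is clear.

```bash
python3 -c "
from plant import *
print(close_job())"
```

```text
the job is handed in; nothing more can be done
None
```

I pressed the three cushions with shut fingertips from left to right, each sinking about 9 mm. The middle one was the softest, so I pushed its orange tag fully down and handed the job in at about 15 s.

| Cushion | Force at about 9 mm | Stiffness |
|---|---|---|
| Left | about 9 N | 900 N/m |
| Middle | about 2.1 N | 180 N/m |
| Right | about 4.2 N | 430 N/m |

- **Tag:** the force rose to 19 N with almost no further travel, at the height where I expected the stop. In the side picture the cap is about 5 px lower, which matches 16 mm.
- **Everything else:** the last side picture shows the left and right tags still up. The three stands and cushions are where they were to within a pixel, and the loose things in view look unmoved. The hand finished well above the stands, with the wrist force back to about zero.
- **Disagreement:** the fingertips stood about 20 mm higher than the stated 11 mm ahead of the TCP, in all cameras and in the force at contact. I therefore found contact on the first cushion by force in small steps and used that height for the rest.

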